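# Set up the pretzel station and open the lye bottle

## Task

Set up the pretzel crate: stand the square lye bottle, cap still on, and the metal salt shaker upright in free cells of the blue crate, one per cell. Then, with the bottle held by its cell, press its push-and-turn safety cap down, twist it anticlockwise until it is free, lift it about 5 cm straight up and finish while still holding it level in the gripper above the open bottle; do not put it down or let it go. Leave the other things where they are and do not tip the bottle over.

Things in the scene. Friction and masses are not known exactly. Their poses are not given: they have to be found in the camera images.
- bottle: the lye bottle: square white plastic bottle with a wide round ribbed safety cap. Body 64 x 64 mm in plan, 92 mm tall, shoulder to 98 mm, then a 34 mm neck; 144 mm tall with cap, about 0.45 kg. Origin at the centre of its underside, z up, x and y square to its sides. It may be lifted by its cap, which cannot be pulled off. In a cell it can turn up to 9 degrees either way from square
- cap: the safety cap: 56 mm across, 37 mm tall, 30 g. Origin: centre of its lower rim, z up; seated, 107 mm above the bottle's origin, x axes parallel. Three lugs lock it: press it down 5.5 mm or more (stop at 8.5), keep it down while turning it anticlockwise from above; turned 31 to 90 degrees relative to the bottle (stop at 95) it lifts off. As the bottle turns a little too, turn about 70
- disc (a joint): sprung sealing disc in the bottle's mouth, pushed down by the cap: 0 = fully up (cap off; its top is then 133 mm above the bottle's origin), about 0.001 m with the cap seated, 0.0095 m with the cap pressed to its stop. Pressing the cap takes 5 N at first and 15 N at the stop (1200 N/m)
- shaker: the salt shaker: round bare-metal cylinder with a shallow domed, perforated top, 54 mm across, 105 mm tall (straight-sided up to 97 mm), about 0.3 kg. Origin at the centre of its underside, z up
- crate: blue plastic crate fixed to the bench, 188 x 188 mm, 60 mm tall, 2 x 2 square cells. Origin: centre of its underside; x and y square to its walls. Cells 73 x 73 mm inside, 95 mm apart between centres; dividers 22 mm, outer walls 10 mm thick, all 60 mm high; floor 6 mm thick. Free cells have only a thin flat drip mat, 1 mm. The square bottle fits only square to the walls
- cell0 (a point): centre of the floor of crate cell 0, 6 mm above the bench; axes those of the crate; which cell holds the jar varies
- cell1 (a point): centre of the floor of crate cell 1, 6 mm above the bench; axes those of the crate; which cell holds the jar varies
- cell2 (a point): centre of the floor of crate cell 2, 6 mm above the bench; axes those of the crate; which cell holds the jar varies
- cell3 (a point): centre of the floor of crate cell 3, 6 mm above the bench; axes those of the crate; which cell holds the jar varies
- round_bottle: a look-alike: round white bottle, 56 mm across, 130 mm tall, standing on the bench among the loose things; not part of the job; origin at the centre of its underside. Leave alone
- jar: round glass jar with a steel lid, 60 mm across, 95 mm tall, already standing in one cell of the crate (that cell is taken); origin at the centre of its underside. Leave alone
- bowl: steel mixing bowl, 170 mm across, 75 mm tall, on the bench; origin at the centre of its underside. Leave alone
- cutter: steel pastry-cutter ring, 70 mm across, 40 mm tall, on the bench; origin at the centre of its underside. Leave alone
- scraper: flat dough scraper, 110 mm by 85 mm, 16 mm tall, on the bench; origin at the centre of its underside. Leave alone
- rolling_pin: wooden rolling pin lying along y, 50 mm thick, 440 mm long over its handles, on the bench; origin at the centre of its underside. Leave alone
- brush: pastry brush lying on the bench; origin under its middle, x along the brush. Leave alone
Mind the look-alikes: they are no part of the job. Leave any red look-alike of the shaker alone. Leave any pink look-alike of the cap alone.

How it is judged:
By the outcome, as a careful person would: the job done as asked, in the order asked, and still so for the second after the job is handed in, while the arm keeps its last pose, push and grip.
It also fails if it takes over 58 s, if anything falls off the work surface, if the arm or the gripper's body presses on something with over 40 N, if the wrist force passes 120 N, or if a joint passes its speed limit or range.

## Robot

A 6-joint arm with a two-finger parallel gripper is mounted at the origin on the work surface. World frame = base frame: x ahead of the robot, y to its left, z up, the work surface at z = 0. Lengths are in mm, angles in rad, forces in N, time in s.
With the tool pointing down it reaches from about 225 to 875 mm from the base axis. Payload 3.4 kg.
Tool frame: the origin (TCP) lies on the mounting face of the last link; the fingertips stand 173 mm ahead of it and the grasp point (between the pads) lies 155 mm ahead of it (bot.grip_depth is the z of the grasp point in the tool frame, in mm); z points along the fingers, y is the line along which they close (so a half turn about z gives the same grasp; the last joint's range is limited). The gripper opens to 85 mm and grips with 20 to 120 N. Pads are 22 mm wide; open, the fingers measure 114 mm over their backs; the gripper's body (76 mm by 85 mm) begins 54 mm behind the grasp point. The pads swing forward as they close: fully open they stand 13 mm farther back than shut.
Start: joints at [1.1, 0.276, 1.505, -0, 1.361, -0.121], TCP at [197.069, 540.193, 404.728] pointing down, gripper open.
Joint ranges: [-2.89, 2.89], [-0.75, 2.08], [0.22, 2.7], [-1.18, 4.32], [0.11, 2.71], [-2.7, 2.7]. Speed limits (rad/s): [2.57, 2.57, 3.14, 3.14, 3.14, 3.14].

## Interface

Orientations are given as a unit quaternion [w, x, y, z].
In Python, from workcell import bot gives the robot as it stands.
- The arm moves only by the tool apply_moves, never from a script. Its argument "increments" is a list of rows, each a list of 7 numbers: the shift along the tool's x, y, z normalised to -1 to 1, where 1 is 75 mm, then the turn, a rotation vector about the tool's x, y, z normalised to -1 to 1, where 1 is 0.08 rad, then the opening, from 0 (shut) to 1 (fully open). In form: [[tx, ty, tz, ax, ay, az, jaw], ...]. A call has 1 to 20 rows; each row shifts and turns the commanded pose from where the row before left it, along the tool's axes as they then stand; what a row does not reach is not made up. A row lasts 1/10 s, in which the tool goes at most 50 mm and 8.59 degrees, less where a joint would pass 70% of its speed; a pose out of reach is approached as far as the arm can. A call with a number of a shift or a turn outside -1 to 1 is refused whole. A call with a gripper value outside its range is refused whole. The fingers move at their own pace and stop on an object; the grip force is fixed at half the most. Time passes only in rows, so rows that do not move let the fingers close. It gives the time, the measured TCP pose, the force, the opening and the grip force at its end, in the units of the state.
- bot.state(): the state, without advancing time (a new reading comes with each control period).
- bot.camera(name): name is "scene" or "side" or "wrist"; returns a dict with "image" (480x640x3 uint8, red, green, blue), "camera_matrix" (3x3 intrinsics, pixels), "distortion" ([k1, k2, p1, p2, k3] as OpenCV has them; the pictures are not rectified), "cam_to_world" (4x4, takes a point from camera to world coordinates). Camera axes: x right, y down, z forward; pixel columns grow to the right and rows downward; lengths in mm; the calibration is good to about 2 mm. A picture is of the moment at which its call begins. There is no depth.
- bot.close_job(): hands the job in; it is judged then, once.
The state is a dict: "t": time; "qpos": joint angles; "joint_velocities": joint speeds; "tau": joint torques, N m; "eef_pos": TCP position; "eef_rot": TCP orientation; "wrist_force": force on the tool from outside, world axes, zero at the start; "ft_torque": the same for the moment, N m; "width": opening from 0.0 (shut) to 1.0 (fully open); "finger_force": force on a finger pad.
Only numpy, scipy, OpenCV 4.12 (cv2) and the standard library are available. Lean on these libraries where they do the work, as an engineer would, in place of code of your own. Each camera call takes 0.05 s, during which the arm holds its last target. There are 200 camera calls.

## Working session

There is one attempt and no reset: what is moved stays moved. The work goes in short steps, Python scripts to look and compute and a tool call to move; the robot and the scene stay as the last step left them, time stands still between calls to the robot, and variables do not carry over. Pictures are saved under pics/ and viewed, at most 10 in all, crops included, and the job is handed in when it is done.

Besides the shell and the picture viewer there is one more tool, called after "Request:" by a JSON object that holds its "api" and its "payload", one argument or row to a line. apply_moves: Moves the arm, as the interface text tells. Scaled input: -1 to 1 covers 75 mm each way for a shift and 0.08 rad each way for a turn. Its arguments: {"type":"object","properties":{"increments":{"type":"array","items":{"type":"array","items":{"type":"number"}}}},"required":["increments"]}

```bash
mkdir -p pics; ls
python3 - <<'E'
from workcell import bot
import cv2,numpy as np
np.set_printoptions(precision=3,suppress=True)
ims=[]
for n in ["scene","side"]:
    c=bot.camera(n); cv2.imwrite(f'pics/{n}0.png',c['image'][:,:,::-1])
    np.savez(f'{n}0.npz',**c)
    print(n,c['camera_matrix'].tolist(),c['distortion'],c['cam_to_world'])
s=bot.state();print(s)
E
```

```text
pics
scene [[514.0713168884113, 0.0, 324.8994726070669], [0.0, 514.0713168884113, 243.61436851870766], [0.0, 0.0, 1.0]] [-0.116  0.     0.     0.     0.   ] [[  -0.397    0.75    -0.529 1110.537]
 [   0.918    0.328   -0.224  260.203]
 [   0.006   -0.574   -0.819 1031.432]
 [   0.       0.       0.       1.   ]]
side [[486.1977948367302, 0.0, 315.56674239985716], [0.0, 486.1977948367302, 236.43927737547992], [0.0, 0.0, 1.0]] [-0.068  0.     0.     0.     0.   ] [[   0.719   -0.378    0.583 -200.533]
 [  -0.695   -0.407    0.593 -732.037]
 [   0.013   -0.832   -0.555  792.476]
 [   0.       0.       0.       1.   ]]
{'t': 0.1, 'qpos': array([ 1.1  ,  0.277,  1.506,  0.   ,  1.361, -0.121]), 'joint_velocities': array([ 0.001, -0.002, -0.002, -0.001,  0.001, -0.   ]), 'tau': array([  0.002, -41.77 , -24.641,  -0.   ,   0.006,  -0.   ]), 'eef_pos': array([196.989, 539.992, 403.904]), 'eef_rot': array([-0.   ,  0.174,  0.985, -0.001]), 'wrist_force': array([-0.488,  0.454, -0.03 ]), 'ft_torque': array([ 0.008,  0.047, -0.015]), 'finger_force': 0.0, 'width': 1.0017167072585116}
```

View pics/scene0.png

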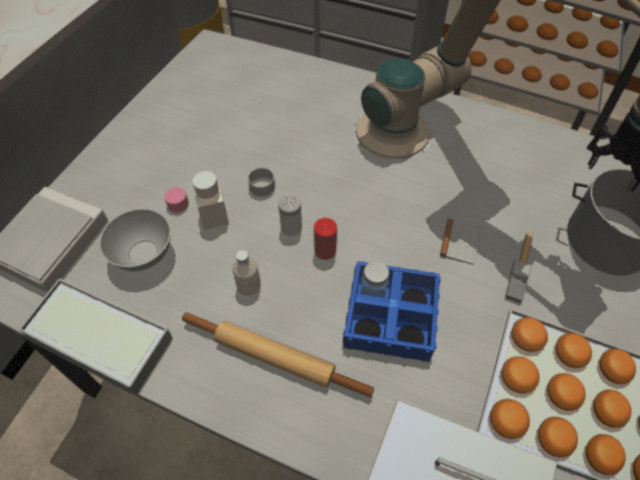

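View pics/side0.png

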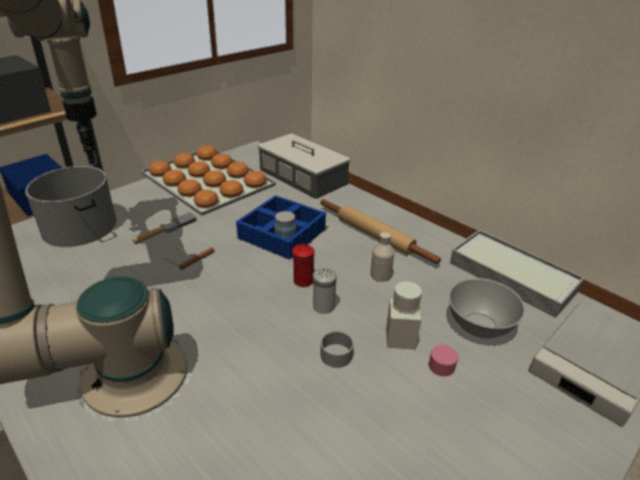

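Candidates for the bottle are the square white bottle (scene 207,198) and the round look-alike (246,272). For the cap, the pink one (176,199) is a look-alike. For the shaker, there is the bare-metal one (290,213) and the red one (325,238). By the description I choose (207,198) and (290,213). The crate is at (393,310), with the jar in the cell at (376,275). Next is a close crop to check, with first positions.

```bash
cat > h.py <<'E'
import numpy as np,cv2
from scipy.spatial.transform import Rotation as R
np.set_printoptions(precision=2,suppress=True)
def ray(c,px):
    p=cv2.undistortPoints(np.array(px,float).reshape(-1,1,2),c['camera_matrix'],c['distortion'])[:,0]
    T=c['cam_to_world']; return T[:3,3],np.c_[p,np.ones(len(p))]@T[:3,:3].T
def onz(c,px,z):
    o,d=ray(c,px); return o+d*((z-o[2])/d[:,2])[:,None]
def proj(c,P):
    T=np.linalg.inv(c['cam_to_world']); q=np.atleast_2d(P)@T[:3,:3].T+T[:3,3]
    return cv2.projectPoints(q,np.zeros(3),np.zeros(3),c['camera_matrix'],c['distortion'])[0][:,0]
def snap(name,tag):
    from workcell import bot
    c=bot.camera(name); np.savez(tag+'.npz',**c); cv2.imwrite(f'pics/{tag}.png',c['image'][:,:,::-1]); return c
E
python3 - <<'E'
from h import *
c=np.load('scene0.npz');im=c['image'][:,:,::-1]
a=cv2.resize(im[150:300,160:350],None,fx=2.9,fy=2.9,interpolation=cv2.INTER_CUBIC)
cc=cv2.resize(im[255:365,335:450],None,fx=2.1,fy=2.1,interpolation=cv2.INTER_CUBIC)
o=np.zeros((435,551+242,3),np.uint8);o[:a.shape[0],:551]=a;o[:cc.shape[0],551:551+cc.shape[1]]=cc
cv2.imwrite('pics/crop1.png',o)
print('cap',onz(c,[(205,180)],144),'shaker',onz(c,[(290,200)],102),'jar',onz(c,[(376,270)],101+0),'round',onz(c,[(242,257)],130),'red',onz(c,[(325,225)],105),'pink',onz(c,[(176,194)],37))
print('crate',onz(c,[(357,263),(440,272),(435,350),(346,340)],60))
E
```

```text
cap [[ 483.58 -309.27  144.  ]] shaker [[ 428.53 -118.42  102.  ]] jar [[529.34 133.58 101.  ]] round [[ 630.22 -132.32  130.  ]] red [[465.26 -12.95 105.  ]] pink [[ 478.95 -421.94   37.  ]]
crate [[503.37  82.28  60.  ]
 [451.4  261.81  60.  ]
 [636.41 305.44  60.  ]
 [687.34 130.23  60.  ]]
```

View pics/crop1.png

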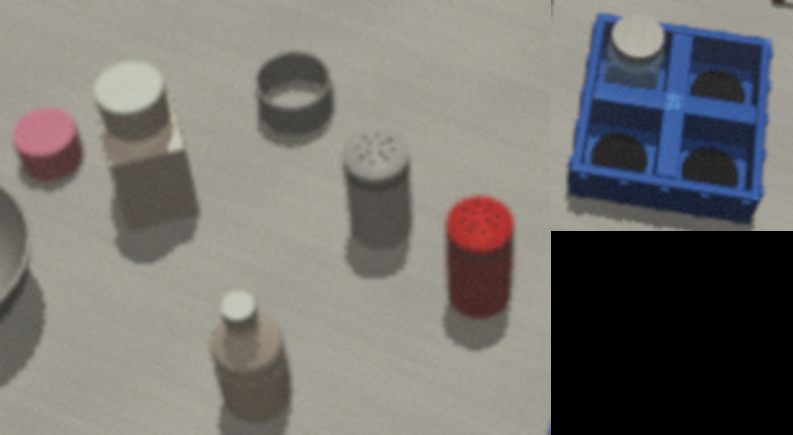

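The crop confirms it: the square body with a wide ribbed cap is at scene (205,180), the grey perforated shaker is at (290,200), and the jar is in the crate's upper-left cell. Now I'll move to a viewpoint over the shaker and bottle.

```bash
cat >> h.py <<'E'
def go(target,dyaw=0,tilt=True):
    """print tool-frame shift (units) and turn (units, about tool axes) to reach target with yaw change (anticlockwise from above, deg)"""
    from workcell import bot
    s=bot.state(); q=s['eef_rot']; M=R.from_quat(q[[1,2,3,0]]).as_matrix()
    d=M.T@(np.array(target)-s['eef_pos'])/75
    x=M[:,0].copy(); x[2]=0; x/=np.linalg.norm(x); z=np.array([0,0,-1.]); D=np.c_[x,np.cross(z,x),z]
    D=R.from_rotvec([0,0,np.radians(dyaw)]).as_matrix()@D
    r=R.from_matrix(M.T@D).as_rotvec()/.08
    print('t',round(s['t'],2),'eef',s['eef_pos'],'yaw_y',round(np.degrees(np.arctan2(M[1,1],M[0,1])),2),'q6',s['qpos'][5].round(3),'w',round(s['width'],3),'ff',s['finger_force'],'F',s['wrist_force'],'T',s['ft_torque'],'\nshift units',d.round(3),'turn units',r.round(2))
E
python3 -c "
from h import *
go([440,-215,400])"
```

```text
t 0.1 eef [196.99 539.99 403.9 ] yaw_y 69.96 q6 -0.121 w 1.002 ff 0.0 F [-0.49  0.45 -0.03] T [ 0.01  0.05 -0.02] 
shift units [-6.49 -8.35  0.07] turn units [-0.02 -0.    0.  ]
```

Request:
{"api": "apply_moves", "payload": {
  "increments": [
    [-0.36, -0.46, 0, 0, 0, 0, 1],
    [-0.36, -0.46, 0, 0, 0, 0, 1],
    [-0.36, -0.46, 0, 0, 0, 0, 1],
    [-0.36, -0.46, 0, 0, 0, 0, 1],
    [-0.36, -0.46, 0, 0, 0, 0, 1],
    [-0.36, -0.46, 0, 0, 0, 0, 1],
    [-0.36, -0.46, 0, 0, 0, 0, 1],
    [-0.36, -0.46, 0, 0, 0, 0, 1],
    [-0.36, -0.46, 0, 0, 0, 0, 1],
    [-0.36, -0.46, 0, 0, 0, 0, 1],
    [-0.36, -0.46, 0, 0, 0, 0, 1],
    [-0.36, -0.46, 0, 0, 0, 0, 1],
    [-0.36, -0.46, 0, 0, 0, 0, 1],
    [-0.36, -0.46, 0, 0, 0, 0, 1],
    [-0.36, -0.46, 0, 0, 0, 0, 1],
    [-0.36, -0.46, 0, 0, 0, 0, 1],
    [-0.36, -0.46, 0, 0, 0, 0, 1],
    [-0.36, -0.46, 0, 0, 0, 0, 1],
    [0, 0, 0, 0, 0, 0, 1],
    [0, 0, 0, 0, 0, 0, 1]
  ]
}}

```text
t: 2.1
eef_pos: [440.7, -210.4, 403.8]
eef_rot: [-0.001, 0.175, 0.985, 0.001]
wrist_force: [-0.2, 0.6, 0.1]
width: 1.002
finger_force: 0.0
```

```bash
python3 -c "
from h import *
c=snap('wrist','w1');print(c['camera_matrix'],c['cam_to_world'],c['distortion'])
go([440,-215,400])
print(proj(c,[[483,-309,144],[428,-118,102]]))"
```

```text
[[352.89   0.   322.83]
 [  0.   352.89 236.87]
 [  0.     0.     1.  ]] [[   0.34    0.9     0.28  369.94]
 [   0.94   -0.33   -0.1  -184.59]
 [  -0.      0.3    -0.95  374.05]
 [   0.      0.      0.      1.  ]] [-0.01  0.    0.    0.    0.  ]
t 2.15 eef [ 440.39 -209.44  404.01] yaw_y 69.92 q6 -1.807 w 1.001 ff 0.0 F [-0.45  0.26  0.42] T [0.04 0.08 0.04] 
shift units [-0.02 -0.07  0.05] turn units [ 0.02 -0.03 -0.  ]
[[219.12 335.36]
 [431.05 170.39]]
```

View pics/w1.png

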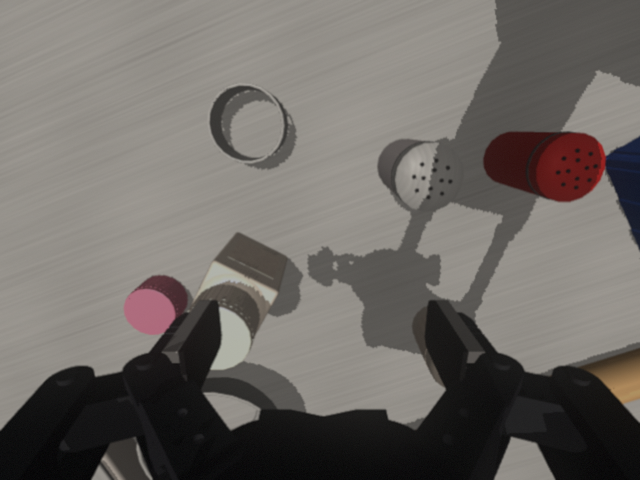

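The wrist view shows the bottle cap top at about (222,338), with the body's bottom edge running (237,234) to (287,258) and its top edge (214,262) to (278,290). The shaker top is at about (427,175).

Run:
```python
from h import *
c=np.load('w1.npz')
ed=lambda p,z:(lambda a:(a,np.degrees(np.arctan2(*(a[1]-a[0])[[1,0]])),np.linalg.norm(a[1]-a[0])))(onz(c,p,z))
print(ed([(237,234),(287,258)],0)); print(ed([(214,262),(278,290)],92))
print('cap',onz(c,[(222,338)],144),'shk',onz(c,[(427,175)],101))
s=np.load('side0.npz'); print('side cap',onz(s,[(407,293)],144),'shk',onz(s,[(324,277)],102),'jar',onz(s,[(285,217)],101))
# crate rim fit
w=np.load('scene0.npz'); P=onz(w,[(357.4,261.7),(440.2,273),(433,347),(345,336)],60); print(P,P.mean(0))
print([np.degrees(np.arctan2(*(P[(i+1)%4]-P[i])[[1,0]])).round(1) for i in range(4)],[np.linalg.norm(P[(i+1)%4]-P[i]).round(1) for i in range(4)])
# shaker bright/dark contour in wrist
print(proj(c,[[440.4,-209.4,249]]))
go([428,-118,330])
```

```text
(array([[ 443.39, -313.06,    0.  ],
       [ 488.82, -271.59,    0.  ]]), np.float64(42.386049403959944), np.float64(61.51275222932303))
(array([[ 441.44, -310.35,   92.  ],
       [ 484.73, -268.82,   92.  ]]), np.float64(43.811699396843444), np.float64(59.99026267515374))
cap [[ 485.81 -307.94  144.  ]] shk [[ 430.55 -121.6   101.  ]]
side cap [[ 472.71 -318.37  144.  ]] shk [[ 423.03 -127.15  102.  ]] jar [[530.58 131.62 101.  ]]
[[499.76  81.83  60.  ]
 [453.76 262.96  60.  ]
 [631.67 299.71  60.  ]
 [679.87 124.97  60.  ]] [566.26 192.37  60.  ]
[np.float64(104.2), np.float64(11.7), np.float64(-74.6), np.float64(-166.5)] [np.float64(186.9), np.float64(181.7), np.float64(181.3), np.float64(185.2)]
[[325.43 321.84]]
t 2.15 eef [ 440.39 -209.44  404.01] yaw_y 69.92 q6 -1.807 w 1.001 ff 0.0 F [-0.45  0.26  0.42] T [0.04 0.08 0.04] 
shift units [0.57 1.09 0.99] turn units [ 0.02 -0.03 -0.  ]
```

Request:
{"api": "apply_moves", "payload": {
  "increments": [
    [0.14, 0.27, 0.25, 0, 0, 0, 1],
    [0.14, 0.27, 0.25, 0, 0, 0, 1],
    [0.14, 0.27, 0.25, 0, 0, 0, 1],
    [0.14, 0.27, 0.25, 0, 0, 0, 1],
    [0, 0, 0, 0, 0, 0, 1],
    [0, 0, 0, 0, 0, 0, 1]
  ]
}}

```text
t: 2.75
eef_pos: [428.7, -118.0, 330.0]
eef_rot: [0.0, 0.173, 0.985, -0.0]
wrist_force: [0.0, 0.3, -0.2]
width: 1.003
finger_force: 0.0
```

```bash
python3 -c "
from h import *
c=snap('wrist','w2')
go([429.5,-120,330])
print(proj(c,[[429.5,-120,101],[429.5,-120,97],[429.5,-120,0]]))
a=np.linspace(0,6.283,60);P=np.c_[429.5+27*np.cos(a),-120+27*np.sin(a),0*a+97]
im=c['image'][:,:,::-1].copy();cv2.polylines(im,[proj(c,P).astype(int).reshape(-1,1,2)],True,(0,255,0),1);cv2.imwrite('pics/w2o.png',im)"
```

```text
t 2.8 eef [ 429.28 -118.84  330.54] yaw_y 70.06 q6 -1.649 w 0.993 ff 0.0 F [ 0.99 -0.35  1.09] T [ 0.01 -0.01  0.05] 
shift units [-0.01 -0.01  0.01] turn units [-0.01  0.02 -0.  ]
[[321.14 259.26]
 [321.18 256.92]
 [321.87 217.73]]
```

View pics/w2o.png

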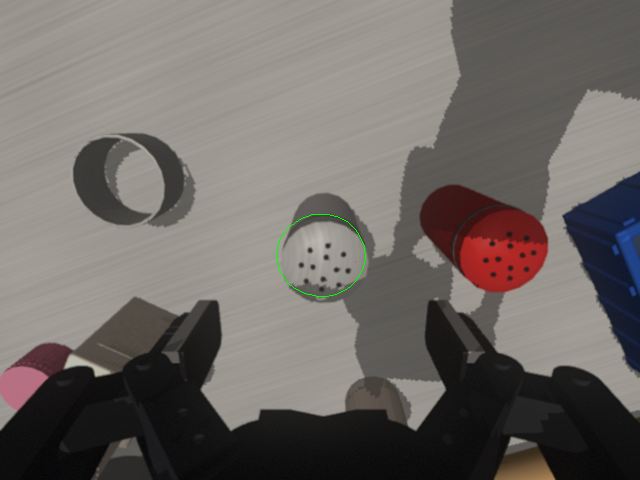

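The shaker is centred between the fingers at about (323,259), 2 px from the prediction. Descending and gripping.

Request:
{"api": "apply_moves", "payload": {
  "increments": [
    [-0.02, 0, 0.32, 0, 0, 0, 1],
    [0, 0, 0.32, 0, 0, 0, 1],
    [0, 0, 0.32, 0, 0, 0, 1],
    [0, 0, 0.31, 0, 0, 0, 1],
    [0, 0, 0, 0, 0, 0, 0],
    [0, 0, 0, 0, 0, 0, 0],
    [0, 0, 0, 0, 0, 0, 0],
    [0, 0, 0, 0, 0, 0, 0],
    [0, 0, 0, 0, 0, 0, 0],
    [0, 0, 0, 0, 0, 0, 0]
  ]
}}

```text
t: 3.8
eef_pos: [431.3, -120.1, 235.9]
eef_rot: [0.002, 0.174, 0.985, -0.0]
wrist_force: [0.1, 1.1, 6.7]
width: 0.611
finger_force: 63.5
```

```bash
python3 -c "
from h import *
go([560,60,400])"
```

```text
t 3.8 eef [ 431.29 -120.08  235.91] yaw_y 69.97 q6 -1.648 w 0.611 ff 63.49390757848596 F [0.11 1.05 6.71] T [-0.01  0.02  0.  ] 
shift units [-0.8   2.84 -2.19] turn units [-0.    0.05 -0.  ]
```

Request:
{"api": "apply_moves", "payload": {
  "increments": [
    [0, 0, -0.5, 0, 0, 0, 0],
    [0, 0, -0.55, 0, 0, 0, 0],
    [0, 0, -0.55, 0, 0, 0, 0],
    [0, 0, -0.55, 0, 0, 0, 0],
    [-0.13, 0.49, 0, 0, 0, 0, 0],
    [-0.13, 0.49, 0, 0, 0, 0, 0],
    [-0.13, 0.49, 0, 0, 0, 0, 0],
    [-0.13, 0.49, 0, 0, 0, 0, 0],
    [-0.13, 0.49, 0, 0, 0, 0, 0],
    [-0.13, 0.49, 0, 0, 0, 0, 0],
    [-0.13, 0.49, 0, 0, 0, 0, 0],
    [-0.13, 0.49, 0, 0, 0, 0, 0],
    [-0.13, 0.49, 0, 0, 0, 0, 0],
    [0, 0, 0, 0, 0, 0, 0],
    [0, 0, 0, 0, 0, 0, 0]
  ]
}}

```text
t: 5.3
eef_pos: [626.2, 161.5, 394.5]
eef_rot: [-0.001, 0.173, 0.985, -0.001]
wrist_force: [-0.2, -0.5, -4.0]
width: 0.616
finger_force: 65.3
```

```bash
python3 -c "
from h import *
c=snap('wrist','w3')
go([626,159,400])
"
```

```text
t 5.35 eef [625.83 160.74 394.8 ] yaw_y 69.99 q6 -1.077 w 0.613 ff 65.35023428079512 F [-0.31  0.15 -3.82] T [-0.05  0.01 -0.03] 
shift units [-0.01 -0.02 -0.07] turn units [-0.02 -0.02  0.  ]
```

View pics/w3.png

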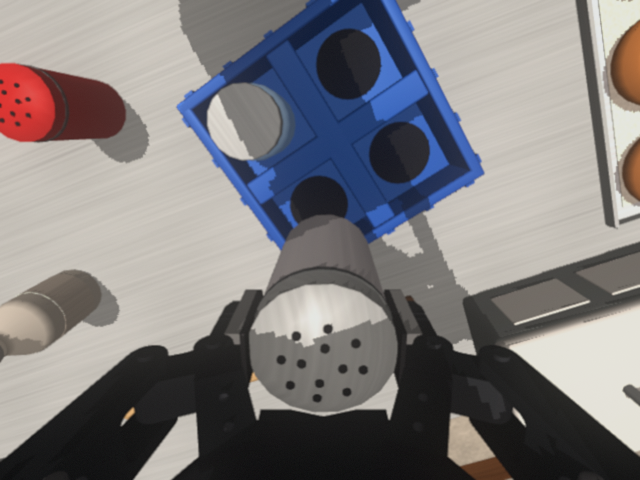

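The wrist view shows the crate with free-cell mats at about (348,64), (399,152) and (319,200), the last partly hidden by the shaker. The jar lid is at (242,121), and crate corners are at about (180,105) and (480,172).

Run:
```python
from h import *
c=np.load('w3.npz'); g=cv2.cvtColor(c['image'],cv2.COLOR_RGB2HSV)
m=((g[...,2]<75)&(g[...,1]<110)).astype(np.uint8)
cs,_=cv2.findContours(m[:235],cv2.RETR_EXTERNAL,cv2.CHAIN_APPROX_NONE)
for k in cs:
    if cv2.contourArea(k)>1200:
        e=cv2.fitEllipse(cv2.convexHull(k)); print(e, onz(c,[e[0]],7))
b=((g[...,0]>105)&(g[...,0]<125)&(g[...,1]>120)).astype(np.uint8)
b=max(cv2.findContours(b,cv2.RETR_EXTERNAL,cv2.CHAIN_APPROX_NONE)[0],key=cv2.contourArea)
h=cv2.approxPolyDP(cv2.convexHull(b),6,True)[:,0]
print(np.c_[h,onz(c,h,60)[:,:2]])
```

```text
((318.59326171875, 203.91482543945312), (54.98191452026367, 56.530757904052734), 108.72738647460938) [[624.81 155.81   7.  ]]
((399.1748046875, 152.2274627685547), (57.1821403503418, 61.301239013671875), 33.90277862548828) [[603.07 248.62   7.  ]]
((348.0797424316406, 63.51089859008789), (62.73347473144531, 68.92247772216797), 5.129814624786377) [[510.18 226.85   7.  ]]
[[395.     0.   487.56 268.12]
 [482.   173.   636.8  301.43]
 [369.   242.   663.15 191.36]
 [280.   248.   641.   113.14]
 [177.   106.   498.96  79.98]
 [310.     0.   465.79 208.11]]
```

Request:
{"api": "apply_moves", "payload": {
  "increments": [
    [-0.01, -0.06, 0, 0, 0, 0, 0],
    [0, 0, 0.35, 0, 0, 0, 0],
    [0, 0, 0.35, 0, 0, 0, 0],
    [0, 0, 0.35, 0, 0, 0, 0],
    [0, 0, 0.35, 0, 0, 0, 0],
    [0, 0, 0.35, 0, 0, 0, 0],
    [0, 0, 0.15, 0, 0, 0, 0],
    [0, 0, 0.08, 0, 0, 0, 0],
    [0, 0, 0, 0, 0, 0, 0],
    [0, 0, 0, 0, 0, 0, 0]
  ]
}}

```text
t: 6.35
eef_pos: [626.0, 156.2, 248.6]
eef_rot: [0.001, 0.174, 0.985, 0.0]
wrist_force: [0.0, -0.9, -2.1]
width: 0.612
finger_force: 65.3
```

```bash
python3 -c "
from h import *
go([625,156,244])
"
```

```text
t 6.35 eef [626.03 156.2  248.62] yaw_y 69.94 q6 -1.084 w 0.612 ff 65.2853259382573 F [ 0.   -0.94 -2.11] T [-0.01 -0.02  0.01] 
shift units [ 0.01 -0.01  0.06] turn units [0.02 0.03 0.  ]
```

Request:
{"api": "apply_moves", "payload": {
  "increments": [
    [0, 0, 0.05, 0, 0, 0, 0],
    [0, 0, 0, 0, 0, 0, 1],
    [0, 0, 0, 0, 0, 0, 1],
    [0, 0, 0, 0, 0, 0, 1],
    [0, 0, 0, 0, 0, 0, 1],
    [0, 0, -0.3, 0, 0, 0, 1],
    [0, 0, -0.5, 0, 0, 0, 1],
    [0, 0, -0.6, 0, 0, 0, 1],
    [0, 0, -0.6, 0, 0, 0, 1],
    [0, 0, 0, 0, 0, 0, 1]
  ]
}}

```text
t: 7.35
eef_pos: [626.9, 156.7, 401.5]
eef_rot: [0.007, 0.174, 0.985, 0.002]
wrist_force: [1.0, -0.4, 0.0]
width: 0.999
finger_force: 0.0
```

Request:
{"api": "apply_moves", "payload": {
  "increments": [
    [-0.03, -0.5, 0, 0, 0, 0, 1],
    [-0.03, -0.5, 0, 0, 0, 0, 1],
    [-0.03, -0.5, 0, 0, 0, 0, 1],
    [-0.03, -0.5, 0, 0, 0, 0, 1],
    [-0.03, -0.5, 0, 0, 0, 0, 1],
    [-0.03, -0.5, 0, 0, 0, 0, 1],
    [-0.03, -0.5, 0, 0, 0, 0, 1],
    [-0.03, -0.5, 0, 0, 0, 0, 1],
    [-0.03, -0.5, 0, 0, 0, 0, 1],
    [-0.03, -0.5, 0, 0, 0, 0, 1],
    [-0.03, -0.5, 0, 0, 0, 0, 1],
    [-0.03, -0.5, 0, 0, 0, 0, 1],
    [0, -0.45, 0, 0, 0, 0, 1],
    [0, 0, 0, 0, 0, 0, 1],
    [0, 0, 0, 0, 0, 0, 1]
  ]
}}

```text
t: 8.85
eef_pos: [484.7, -307.8, 392.8]
eef_rot: [-0.0, 0.175, 0.985, 0.001]
wrist_force: [-0.1, 0.4, -0.1]
width: 1.001
finger_force: 0.0
```

```bash
python3 -c "
from h import *
c=snap('wrist','w4')
C=[485.5,-308]
go([*C,390])
im=c['image'][:,:,::-1].copy();a=np.linspace(0,6.283,60);P=np.c_[C[0]+28*np.cos(a),C[1]+28*np.sin(a),0*a+144]
cv2.polylines(im,[proj(c,P).astype(int).reshape(-1,1,2)],True,(0,255,0),1);cv2.imwrite('pics/w4o.png',im)
s=snap('scene','s4')"
```

```text
t 8.9 eef [ 484.95 -306.98  392.97] yaw_y 69.93 q6 -1.907 w 1.001 ff 0.0 F [ 0.01 -0.29  0.44] T [ 0.04  0.05 -0.02] 
shift units [-0.01 -0.01  0.04] turn units [ 0.02 -0.01 -0.  ]
```

View pics/w4o.png

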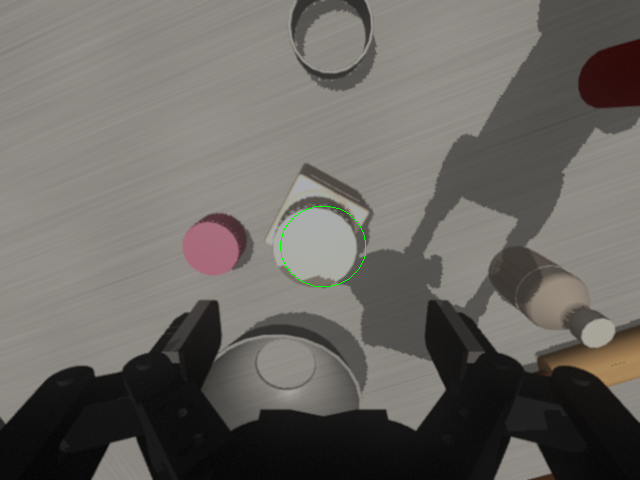

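The cap disc sits at about (315,246), roughly 8 px left of the overlay, so I'll refine it.

Run:
```python
from h import *
c=np.load('w4.npz'); g=cv2.cvtColor(c['image'],cv2.COLOR_RGB2HSV); b=c['image'].min(2)
m=(b>165).astype(np.uint8); m[:,:250]=0;m[:,380:]=0;m[:150]=0;m[310:]=0
m=cv2.morphologyEx(m,cv2.MORPH_OPEN,np.ones((9,9)))
k=max(cv2.findContours(m,cv2.RETR_EXTERNAL,cv2.CHAIN_APPROX_NONE)[0],key=cv2.contourArea)
(x,y),r=cv2.minEnclosingCircle(k); e=cv2.fitEllipse(cv2.convexHull(k)); print((x,y),r,e,onz(c,[(x,y),e[0]],144))
for p,z in([(305,165),(371,208)],0),:
    a=onz(c,p,z); d=a[1]-a[0]; print(a,np.degrees(np.arctan2(d[1],d[0])))
go(onz(c,[e[0]],144)[0]*[1,1,0]+[0,0,281])
im=cv2.resize(c['image'][150:300,250:400,::-1],None,fx=4,fy=4,interpolation=cv2.INTER_CUBIC);cv2.imwrite('pics/w4c.png',im)
```

```text
(313.5, 234.0) 36.003570556640625 ((313.4118957519531, 229.5885009765625), (38.99392318725586, 70.9366683959961), 87.50337219238281) [[ 474.33 -310.67  144.  ]
 [ 471.52 -309.68  144.  ]]
[[ 442.66 -311.92    0.  ]
 [ 508.12 -262.77    0.  ]] 36.901927816117365
t 8.95 eef [ 485.17 -306.53  393.1 ] yaw_y 69.98 q6 -1.907 w 0.997 ff 0.0 F [0.47 0.02 0.01] T [ 0.04 -0.06 -0.07] 
shift units [ 0.16 -0.1   1.5 ] turn units [ 0.01 -0.01 -0.  ]
```

View pics/w4c.png

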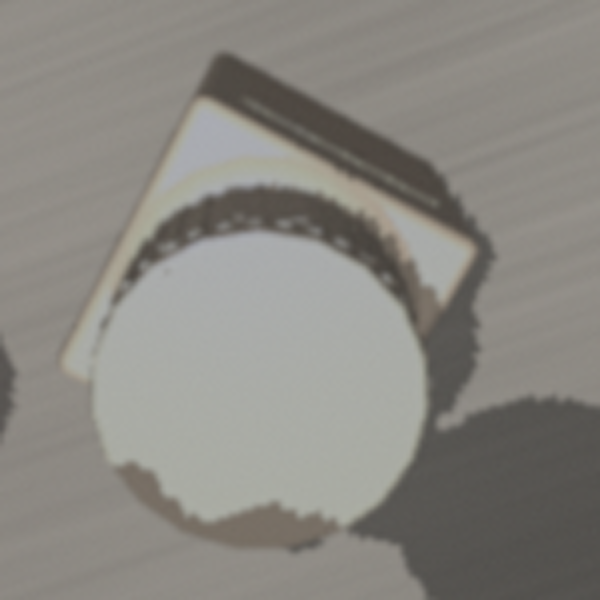

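The crop shows the cap disc centred at (315,247) full-frame, and shoulder corners at (300,174), (369,211) and (266,242).

Run:
```python
from h import *
c=np.load('w4.npz')
P=onz(c,[(300,174.5),(368.75,211.25),(266.25,242.5)],93)
for i in(1,2): d=P[i]-P[0];print(P[i],np.degrees(np.arctan2(d[1],d[0])),np.linalg.norm(d))
print((P[1]+P[2])/2)
C=onz(c,[(315.1,247.2)],144)[0];print(C)
go([C[0],C[1],281])
```

```text
[ 485.86 -270.14   93.  ] 41.64801133437853 60.528740756572255
[ 481.99 -355.63   93.  ] -47.582139559949425 61.31145929283312
[ 483.92 -312.88   93.  ]
[ 483.16 -312.87  144.  ]
t 8.95 eef [ 485.17 -306.53  393.1 ] yaw_y 69.98 q6 -1.907 w 0.997 ff 0.0 F [0.47 0.02 0.01] T [ 0.04 -0.06 -0.07] 
shift units [-0.01 -0.09  1.5 ] turn units [ 0.01 -0.01 -0.  ]
```

Request:
{"api": "apply_moves", "payload": {
  "increments": [
    [0, -0.09, 0.3, 0, 0, 0, 1],
    [0, 0, 0.4, 0, 0, 0, 1],
    [0, 0, 0.4, 0, 0, 0, 1],
    [0, 0, 0.3, 0, 0, 0, 1],
    [0, 0, 0.1, 0, 0, 0, 1],
    [0, 0, 0, 0, 0, 0, 0],
    [0, 0, 0, 0, 0, 0, 0],
    [0, 0, 0, 0, 0, 0, 0],
    [0, 0, 0, 0, 0, 0, 0],
    [0, 0, 0, 0, 0, 0, 0],
    [0, 0, 0, 0, 0, 0, 0]
  ]
}}

```text
t: 10.05
eef_pos: [483.2, -313.7, 282.0]
eef_rot: [0.001, 0.174, 0.985, -0.0]
wrist_force: [1.3, 2.1, 5.5]
width: 0.639
finger_force: 63.1
```

```bash
python3 -c "
from h import *
go([510,227,435])
"
```

```text
t 10.05 eef [ 483.15 -313.7   282.05] yaw_y 69.95 q6 -1.918 w 0.639 ff 63.12130537815392 F [1.29 2.13 5.46] T [ 0.41 -0.2  -0.02] 
shift units [ 2.13  6.89 -2.04] turn units [-0.    0.03 -0.  ]
```

Request:
{"api": "apply_moves", "payload": {
  "increments": [
    [0, 0, -0.3, 0, 0, 0, 0],
    [0, 0, -0.5, 0, 0, 0, 0],
    [0, 0, -0.6, 0, 0, 0, 0],
    [0, 0, -0.6, 0, 0, 0, 0],
    [0.14, 0.46, 0, 0, 0, 0, 0],
    [0.14, 0.46, 0, 0, 0, 0, 0],
    [0.14, 0.46, 0, 0, 0, 0, 0],
    [0.14, 0.46, 0, 0, 0, 0, 0],
    [0.14, 0.46, 0, 0, 0, 0, 0],
    [0.14, 0.46, 0, 0, 0, 0, 0],
    [0.14, 0.46, 0, 0, 0, 0, 0],
    [0.14, 0.46, 0, 0, 0, 0, 0],
    [0.14, 0.46, 0, 0, 0, 0, 0],
    [0.14, 0.46, 0, 0, 0, 0, 0],
    [0.14, 0.46, 0, 0, 0, 0, 0],
    [0.14, 0.46, 0, 0, 0, 0, 0],
    [0.14, 0.46, 0, 0, 0, 0, 0],
    [0.14, 0.46, 0, 0, 0, 0, 0],
    [0.14, 0.46, 0, 0, 0, 0, 0]
  ]
}}

```text
t: 11.95
eef_pos: [511.9, 227.4, 429.3]
eef_rot: [-0.001, 0.174, 0.985, -0.001]
wrist_force: [1.0, -0.1, -4.1]
width: 0.638
finger_force: 67.0
```

Request:
{"api": "apply_moves", "payload": {
  "increments": [
    [0, 0, 0, 0, 0, 0.78, 0],
    [0, 0, 0, 0, 0, 0.78, 0],
    [0, 0, 0, 0, 0, 0.78, 0],
    [0, 0, 0, 0, 0, 0.78, 0],
    [0, 0, 0, 0, 0, 0.78, 0],
    [0, 0, 0, 0, 0, 0.78, 0],
    [0, 0, 0, 0, 0, 0.78, 0],
    [0, 0, 0, 0, 0, 0.78, 0],
    [0, 0, 0, 0, 0, 0, 0],
    [0, 0, 0, 0, 0, 0, 0]
  ]
}}

```text
t: 12.95
eef_pos: [512.1, 226.1, 429.8]
eef_rot: [-0.001, 0.411, 0.911, -0.001]
wrist_force: [-0.9, 0.0, -4.2]
width: 0.637
finger_force: 67.1
```

```bash
python3 -c "
from h import *
c=snap('wrist','w5');c=snap('side','side5');snap('scene','scene5')
go([510.2,227,435])
"
```

```text
t 13.1 eef [512.13 226.34 430.5 ] yaw_y 41.39 q6 -0.43 w 0.639 ff 67.10715657100081 F [ 0.57  0.7  -4.53] T [-0.02 -0.01 -0.04] 
shift units [ 0.02 -0.01 -0.06] turn units [-0.01 -0.    0.  ]
```

View pics/w5.png

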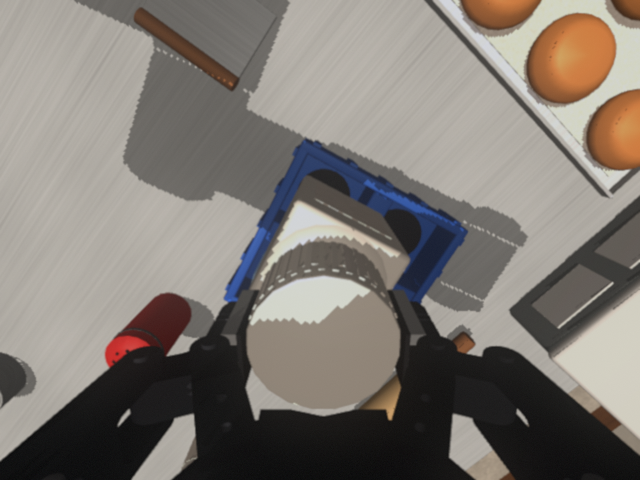

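The bottle hangs square-looking above the crate. Its back edge runs (309,176) to (420,235) and the crate's rear rim (308,141) to (467,232). I'll check the angles.

Run:
```python
from h import *
c=np.load('w5.npz')
for n,p,z in(('botlow',[(309,176),(420,235)],148),('bottop',[(297,200),(410,257)],241),('rim',[(308,141),(467,232)],60),('rimL',[(308,141),(228,298)],60)):
    a=onz(c,p,z);d=a[1]-a[0];print(n,a[:,:2].tolist(),np.degrees(np.arctan2(d[1],d[0])),np.linalg.norm(d))
g=cv2.cvtColor(c['image'],cv2.COLOR_RGB2HSV)
P=proj(c,[[510.2,226.9,7],[603,248.6,7],[509.5,227,148]]);print(P)
go([510,226.9,300])
```

```text
botlow [[476.94744602801535, 250.33841261103026], [567.694969249173, 272.02810451294164]] 13.44216319351519 93.30356748578475
bottop [[474.60813695936866, 250.40217834211361], [533.2384993009932, 265.1066142420896]] 14.079321470136387 60.44617294293072
rim [[460.14021203966917, 262.97110340152875], [637.6537417254212, 301.83451815699294]] 12.34904551473152 181.7179634156998
rimL [[460.14021203966917, 262.97110340152875], [501.7014204347839, 83.33103048960243]] -76.97334676905722 184.38516707985045
[[322.86 194.42]
 [395.06 232.89]
 [321.69 228.83]]
t 13.1 eef [512.13 226.34 430.5 ] yaw_y 41.39 q6 -0.43 w 0.639 ff 67.10715657100081 F [ 0.57  0.7  -4.53] T [-0.02 -0.01 -0.04] 
shift units [ 0.02 -0.01  1.74] turn units [-0.01 -0.    0.  ]
```

Run:
```python
from h import *
O=np.array([567.5,191.3]);u=np.array([.9736,.2284]);v=np.array([-.2284,.9736])
for f in('w3','w5','scene5','s4'):
    c=np.load(f+'.npz'); g=cv2.cvtColor(c['image'],cv2.COLOR_RGB2HSV)
    b=((g[...,0]>105)&(g[...,0]<125)&(g[...,1]>120)).astype(np.uint8)
    if 's' in f: b[:240]=0;b[:,:330]=0;b[:,460:]=0
    ys,xs=np.nonzero(b); P=onz(c,np.c_[xs,ys],60)[:,:2]-O; a=P@u; e=P@v
    # extreme position per bin along each side
    for n,s,t,sg in(('-x',a,e,-1),('+x',a,e,1),('-y',e,a,-1),('+y',e,a,1)):
        r=[(s[k].min() if sg<0 else s[k].max()) for q in range(-80,80,10) for k in[(t>=q)&(t<q+10)] if k.sum()>5]
        print(f,n,np.round(r,0))
```

```text
w3 -x [-95. -93. -93. -95. -95. -93. -93. -95. -95. -93. -92. -95. -95. -88.
 -82. -75.]
w3 +x [44. 44. 22. 15. 16. 93. 94. 96. 95. 93. 93. 95. 96. 93. 93. 96.]
w3 -y [-96. -93. -93. -95. -95. -93. -93. -95. -95. -93. -93. -95. -95. -93.
 -28. -24.]
w3 +y [78. 93. 93. 95. 95. 93. 93. 95. 95. 93. 93. 95. 95. 93. 92. 95.]
w5 -x [-95. -93. -93. -95. -95. -93. -93. -95. -94. -93. -92. -95. -95. -93.
 -92. -95.]
w5 +x [-84. -84. -77. -78. -78. -78. -78. -78.  94.  93.  93.  95.  95.  93.
  93.  95.]
w5 -y [-87.  75.  81.  80.  71.  68.  69.  68.  67.  67.  80.  80.  74.  40.
   4.   3.]
w5 +y [97. 93. 93. 97. 96. 94. 94. 97. 96. 94. 94. 96. 96. 94. 96. 96.]
scene5 -x [-91. -11. -11. -10. -11. -19. -91. -93. -91. -90. -89. -66. -65. -63.
 -58. -64.]
scene5 +x [117. 116. 115. 117. 117. 117. 116. 117. 117. 116. 117. 118. 117. 117.
 117. 117.]
scene5 -y [-93. -93. -92. -92. -93. -92. -93. -92. -94. -92. -92. -93. -92. -93.
 -92. -93.]
scene5 +y [21. 90. 91. 91. 92. 92. 91. 92. 92. 93. 93. 94. 95. 93. 92. 95.]
s4 -x [-90. -11. -11. -11. -11. -19. -91. -90. -91. -91. -90. -92. -91. -92.
 -91. -91.]
s4 +x [116. 116. 115. 116. 117. 116. 116. 117. 116. 116. 117. 117. 117. 117.
 117. 117.]
s4 -y [-94. -93. -93. -94. -93. -92. -93. -93. -94. -92. -92. -93. -93. -93.
 -92. -93.]
s4 +y [94. 93. 91. 91. 94. 92. 91. 92. 94. 93. 91. 92. 94. 93. 92. 95.]
```

The crate pose is confirmed to about 1 mm and the bottle is centred under the tool. Lowering it into the cell.

Request:
{"api": "apply_moves", "payload": {
  "increments": [
    [0.02, -0.01, 0, 0, 0, 0, 0],
    [0, 0, 0.3, 0, 0, 0, 0],
    [0, 0, 0.4, 0, 0, 0, 0],
    [0, 0, 0.3, 0, 0, 0, 0],
    [0, 0, 0.2, 0, 0, 0, 0],
    [0, 0, 0.15, 0, 0, 0, 0],
    [0, 0, 0.15, 0, 0, 0, 0],
    [0, 0, 0.1, 0, 0, 0, 0],
    [0, 0, 0.1, 0, 0, 0, 0],
    [0, 0, 0, 0, 0, 0, 0],
    [0, 0, 0, 0, 0, 0, 0]
  ]
}}

```text
t: 14.2
eef_pos: [510.8, 227.2, 303.7]
eef_rot: [0.0, 0.412, 0.911, 0.0]
wrist_force: [-0.0, -0.1, -4.9]
width: 0.634
finger_force: 67.0
```

```bash
python3 -c "
from h import *
go([510.2,227,289])
"
```

```text
t 14.2 eef [510.76 227.15 303.74] yaw_y 41.36 q6 -0.428 w 0.634 ff 67.04784614033997 F [-0.03 -0.07 -4.9 ] T [-0.01  0.01 -0.  ] 
shift units [ 0.   -0.01  0.2 ] turn units [0.01 0.   0.  ]
```

Request:
{"api": "apply_moves", "payload": {
  "increments": [
    [0, 0, 0.1, 0, 0, 0, 0],
    [0, 0, 0.08, 0, 0, 0, 0],
    [0, 0, 0.02, 0, 0, 0, 0],
    [0, 0, 0, 0, 0, 0, 0],
    [0, 0, 0, 0, 0, 0, 0]
  ]
}}

```text
t: 14.7
eef_pos: [510.5, 227.1, 288.7]
eef_rot: [0.0, 0.412, 0.911, 0.0]
wrist_force: [-0.2, -0.3, -1.7]
width: 0.64
finger_force: 67.4
```

Request:
{"api": "apply_moves", "payload": {
  "increments": [
    [0, 0, 0.04, 0, 0, 0, 0],
    [0, 0, 0.04, 0, 0, 0, 0],
    [0, 0, 0.03, 0, 0, 0, 0],
    [0, 0, 0, 0, 0, 0, 0],
    [0, 0, 0, 0, 0, 0, 0]
  ]
}}

```text
t: 15.2
eef_pos: [510.5, 227.3, 282.4]
eef_rot: [0.001, 0.412, 0.911, 0.001]
wrist_force: [-4.0, -0.4, 11.4]
width: 0.637
finger_force: 68.4
```

Request:
{"api": "apply_moves", "payload": {
  "increments": [
    [0, 0, 0.03, 0, 0, 0, 0],
    [0, 0, 0, 0, 0, 0, 0],
    [0, 0, 0, 0, 0, 0, 0]
  ]
}}

```text
t: 15.5
eef_pos: [510.5, 227.3, 280.6]
eef_rot: [0.001, 0.412, 0.911, 0.001]
wrist_force: [-5.4, 1.0, 14.3]
width: 0.64
finger_force: 68.6
```

Request:
{"api": "apply_moves", "payload": {
  "increments": [
    [0, 0, 0, 0, 0, -0.5, 0],
    [0, 0, 0, 0, 0, -0.6, 0],
    [0, 0, 0, 0, 0, -0.6, 0],
    [0, 0, 0, 0, 0, -0.6, 0],
    [0, 0, 0, 0, 0, -0.6, 0],
    [0, 0, 0, 0, 0, -0.6, 0],
    [0, 0, 0, 0, 0, 0, 0]
  ]
}}

```text
t: 16.2
eef_pos: [511.6, 227.6, 281.1]
eef_rot: [0.002, 0.28, 0.96, 0.002]
wrist_force: [-2.1, 1.0, 13.7]
width: 0.64
finger_force: 68.8
```

```bash
python3 -c "
from h import *
go([510.4,227.1,281])
"
```

```text
t 16.2 eef [511.62 227.58 281.09] yaw_y 57.44 q6 -0.709 w 0.64 ff 68.76380511559546 F [-2.1   0.97 13.67] T [-0.05  0.44  0.06] 
shift units [ 0.01 -0.01  0.  ] turn units [0.06 0.05 0.  ]
```

Request:
{"api": "apply_moves", "payload": {
  "increments": [
    [0, 0, 0.01, 0, 0, -0.7, 0],
    [0, 0, 0, 0, 0, -0.7, 0],
    [0, 0, 0, 0, 0, -0.7, 0],
    [0, 0, 0, 0, 0, -0.7, 0],
    [0, 0, 0, 0, 0, -0.7, 0],
    [0, 0, 0, 0, 0, -0.7, 0],
    [0, 0, 0, 0, 0, -0.7, 0],
    [0, 0, 0, 0, 0, -0.7, 0],
    [0, 0, 0, 0, 0, -0.7, 0],
    [0, 0, 0, 0, 0, -0.7, 0],
    [0, 0, 0, 0, 0, -0.7, 0],
    [0, 0, 0, 0, 0, -0.7, 0],
    [0, 0, 0, 0, 0, -0.7, 0],
    [0, 0, 0, 0, 0, -0.7, 0],
    [0, 0, 0, 0, 0, -0.7, 0],
    [0, 0, 0, 0, 0, -0.7, 0],
    [0, 0, 0, 0, 0, -0.7, 0],
    [0, 0, 0, 0, 0, 0, 0],
    [0, 0, 0, 0, 0, 0, 0]
  ]
}}

```text
t: 18.1
eef_pos: [511.8, 228.3, 280.7]
eef_rot: [0.004, -0.19, 0.982, 0.002]
wrist_force: [-3.2, 3.5, 13.7]
width: 0.636
finger_force: 68.8
```

```bash
python3 -c "
from h import *
go([510.4,227.1,281])
"
```

```text
t 18.1 eef [511.79 228.34 280.66] yaw_y 111.93 q6 -1.66 w 0.636 ff 68.83734622970223 F [-3.24  3.45 13.69] T [0.43 0.5  0.07] 
shift units [ 0.02 -0.01 -0.01] turn units [0.02 0.1  0.  ]
```

Request:
{"api": "apply_moves", "payload": {
  "increments": [
    [0, 0, -0.06, 0, 0, 0, 0],
    [0, 0, -0.08, 0, 0, 0, 0],
    [0, 0, -0.08, 0, 0, 0, 0],
    [0, 0, -0.1, 0, 0, 0, 0],
    [0, 0, 0, 0, 0, 0, 0],
    [0, 0, 0, 0, 0, 0, 0]
  ]
}}

```text
t: 18.7
eef_pos: [510.7, 226.9, 301.2]
eef_rot: [0.0, -0.19, 0.982, -0.0]
wrist_force: [0.5, -0.0, 0.5]
width: 0.637
finger_force: 67.6
```

```bash
python3 -c "
from h import *
go([511.8,228.3,339])
"
```

```text
t 18.7 eef [510.65 226.91 301.18] yaw_y 111.94 q6 -1.66 w 0.637 ff 67.6299980096519 F [ 0.47 -0.03  0.54] T [ 0.05 -0.03 -0.01] 
shift units [-0.02  0.01 -0.5 ] turn units [-0.  0. -0.]
```

The force reads about 0 N, so the cap is free. Lifting the rest to about 5 cm above its seat.

Request:
{"api": "apply_moves", "payload": {
  "increments": [
    [0, 0, -0.13, 0, 0, 0, 0],
    [0, 0, -0.13, 0, 0, 0, 0],
    [0, 0, -0.13, 0, 0, 0, 0],
    [0, 0, -0.12, 0, 0, 0, 0],
    [0, 0, 0, 0, 0, 0, 0],
    [0, 0, 0, 0, 0, 0, 0],
    [0, 0, 0, 0, 0, 0, 0]
  ]
}}

```text
t: 19.4
eef_pos: [510.4, 227.0, 339.1]
eef_rot: [-0.0, -0.19, 0.982, -0.0]
wrist_force: [0.7, -0.3, 0.3]
width: 0.637
finger_force: 67.6
```

Run:
```python
from h import *
go([511,227,339])
a=snap('scene','s9');b=snap('side','d9');w=snap('wrist','w9')
r=lambda im,x,y,W,H,s:cv2.resize(im['image'][y:y+H,x:x+W,::-1],(400,300),interpolation=cv2.INTER_CUBIC)
o=np.vstack([np.hstack([r(a,310,200,160,120+40,1)[:300],r(b,210,140,160,120,1)]),np.hstack([r(w,0,0,640,480,1),r(a,0,0,640,480,1)])])
cv2.imwrite('pics/fin.png',o)
```

```text
t 19.4 eef [510.37 227.03 339.14] yaw_y 111.95 q6 -1.66 w 0.637 ff 67.60614660568535 F [ 0.75 -0.34  0.35] T [ 0.03 -0.01 -0.03] 
shift units [-0.01 -0.    0.  ] turn units [ 0.   -0.01 -0.  ]
```

View pics/fin.png

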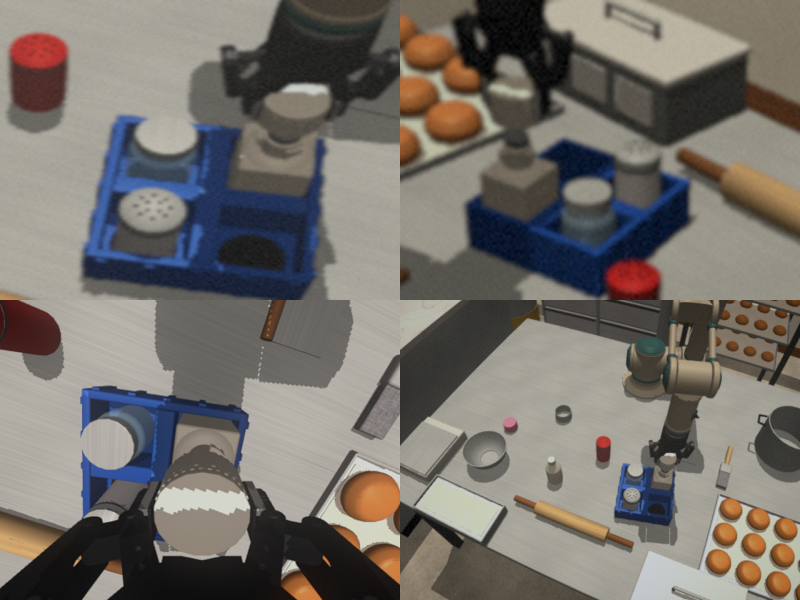

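The composite shows the cap held level above the open bottle, with the neck visible in the side crop at (517,145). The bottle, shaker (side crop 637,170) and jar each stand upright in their own cells, and nothing else has moved. Handing in.

```bash
python3 -c "
from workcell import bot
print(bot.close_job())"
```

```text
the job is handed in; nothing more can be done
None
```

The job is handed in at about 19 s of the 58 s allowed: the bottle and shaker stand upright in separate free cells, and the cap was pressed, turned about 70° anticlockwise and is held level 5 cm above the open bottle.

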